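# Unlatch the spring tweezers and hold their marked gap over the mould

### The job

The insert tweezers are locked in their dock: turn the black knob clockwise past its click, close to a quarter turn in all, so that the red latch swings clear, then lift the tweezers out by their blue grips. Squeeze them until the red pointer stands at the middle of the green band, and hold that gap steady with both tips over the round cavity of the pink mould, clear above it and touching nothing. Finish while still holding them so, with the latch left open; do not put the tweezers down, and leave the urn finial, tub and plaster rosette where they are.

Things in the scene. Friction and masses are not known exactly. Their poses are not given: they have to be found in the camera images.
- dock: Fixed grey tool dock: plate 275 x 110 x 8 mm (x -185 to +90 mm), black heel cradle (cheeks 7 mm high) and tip bar (x = 58 mm), their tops 35 mm above the table. Origin on the table under the tweezers' starting origin (within 2 mm); x points from the knob end to the tweezers' tips. The knob's upright axis is at x = -125 mm, y = 0.
- knob_grip (a point): Point to grip, on the axis of the black latch knob, 81 mm above the table. Its bar (40 long, 14 wide, 57 to 89 mm above the table) lies along the point's x, which points to the red tongue; z up; turns with the knob. The tongue (10 mm wide, 45 mm from the axis) lies 3 mm above the tweezers' heel. The rest of the dock is below 60 mm.
- knob (a joint): Knob angle, rad, growing CLOCKWISE seen from above (0: point x along dock x). Starts at 0 to 0.3, latched. A sprung plunger makes a detent bump from about 0.5 to 1.1, hardest before 0.8 (about 0.1 N m); beyond it the tongue is clear of the tweezers and friction keeps the knob. Unlatched: above 1.2. Stop at 1.57.
- tweezers: Loose steel spring tweezers, 202 mm long, 0.1 kg. Origin on the underside (35 mm above the table at first), near the centre of mass; x to the tips, y to the fixed jaw. Grip at x = -5, z = 7 mm: 14 mm high blue pads, fixed one flat with outer face at y = +21.5, moving one a cylinder of radius 9 reaching y = -24.5 when open: 46 mm over both, less 75 mm per rad of jaw.
- jaw (a joint): Closing angle, rad, of the moving jaw about its hinge at x = -80, y = -8 mm of the tweezers: 0 open (tips 49 mm apart), stop at 0.23. Sprung: squeezing at the blue pads takes 2.7 N to start, about 9 N at 0.12, 15 N at 0.23. Tip gap = 49 mm less 185 mm per rad; the pointer moves 167 mm per rad towards +y.
- pointer (a point): Top of the small red pointer (4 x 3 mm) on the moving jaw, just in front of the white gauge strip: x = 87, z = 21 mm in the tweezers' frame, y = -23 mm when open; moves to +y as the jaws are squeezed.
- band (a point): Top centre of the green band, 6 mm wide along the tweezers' y, on the white gauge strip that crosses above the jaws at x = 78 mm; axes as the tweezers'. The gap is right when pointer and band have the same y in the tweezers' frame (within 3 mm). Set anew each time, 12 to 28 mm from the open pointer; it stays put.
- tip_fixed (a point): End of the fixed jaw, x = 105 mm, y = +25 mm, z = 6 mm in the tweezers' frame.
- tip_moving (a point): End of the moving jaw, at x = 105 mm, y = -25 mm, z = 6 mm in the tweezers' frame when open.
- mould: Fixed pink mould block, 170 x 170 x 70 mm high, origin at the centre of its underside on the table, z up.
- mould_hole0 (a point): Centre of the mouth of the mould's round cavity (100 mm across, 45 mm deep), on the top face 70 mm above the table, at the block's centre.
- finial: Bystander: loose cream urn-shaped plaster finial, 187 mm high, 86 mm across, origin at the centre of its foot.
- tub: Bystander: loose white plastic tub, 110 mm high, about 100 mm across, origin at the centre of its underside.
- rosette: Bystander: loose cream plaster rosette, 64 mm across, 20 mm high, lying flat beyond the work.
Not all that is in view belongs to the job. Of the things that look like the tweezers, the largest one is meant.

How it is judged:
By the outcome, as a careful person would: the job done as asked, in the order asked, and still so for the second after the job is handed in, while the arm keeps its last pose, push and grip.
It also fails if it takes over 58 s, if anything falls off the work surface, if the arm or the gripper's body presses on something with over 40 N, if the wrist force passes 120 N, or if a joint passes its speed limit or range.

### The arm

A 6-joint arm with a two-finger parallel gripper is mounted at the origin on the work surface. World frame = base frame: x ahead of the robot, y to its left, z up, the work surface at z = 0. Lengths are in m, angles in rad, forces in N, time in s.
With the tool pointing down it reaches from about 0.325 to 0.9 m from the base axis. Payload 6.1 kg.
Tool frame: the origin (TCP) lies at the very end of the fingers, on their centre line; the grasp point (between the pads) lies bot.grip_point_offset behind it (bot.grip_point_offset is the distance from the TCP to the grasp point, in m); z points along the fingers, y is the line along which they close (so a half turn about z gives the same grasp; the last joint's range is limited). The gripper opens to 85 mm and grips with 20 to 120 N. Pads are 22 mm wide; open, the fingers measure 114 mm over their backs; the gripper's body (76 mm by 85 mm) begins 54 mm behind the grasp point. The pads swing forward as they close: fully open they stand 13 mm farther back than shut.
Start: joints at [0.996, 0.22, 1.526, -0, 1.395, -0.126], TCP at [0.271, 0.563, 0.199] pointing down, gripper open.
Joint ranges: [-2.98, 2.98], [-0.91, 2.08], [0.09, 2.57], [-1.24, 4.39], [0.2, 2.65], [-2.68, 2.68]. Speed limits (rad/s): [2.57, 2.57, 3.01, 3.14, 3.14, 3.14].

### API

Orientations are given as [roll, pitch, yaw] about the fixed x, y, z axes, in that order (R = Rz(yaw) Ry(pitch) Rx(roll)).
In Python, from workcell import bot, capture, calibration, order gives the robot as it stands.
- The arm moves only by the tool drive_tool, never from a script. Its argument "increments" is a list of rows, each a list of 7 numbers: the turn, a rotation vector about the tool's x, y, z as a fraction of full scale, then the shift along the tool's x, y, z as a fraction of full scale, then the opening, from -1 (shut) to 1 (fully open). A call has 1 to 20 rows; each row is the pose to reach, as a shift and turn from the pose commanded when the call began, along the tool's axes at that moment; what a row does not reach only later rows make up. Full scale, the value 1, is 0.15 m for a shift and 2 rad for a turn. A row lasts 1/8 s, in which the tool goes at most 62.5 mm and 10.7 degrees, less where a joint would pass 70% of its speed; a pose out of reach is approached as far as the arm can. A call with a number of a shift or a turn outside -1 to 1 is refused whole. A call with a gripper value outside its range is refused whole. The fingers move at their own pace and stop on an object; "newtons" is the grip in N (left out, the last holds). Time passes only in rows, so rows that repeat a pose let the fingers close. It gives the time, the measured TCP pose, the force, the opening and the grip force at its end, in the units of the state.
- bot.get_state(): the state, without advancing time (a new reading comes with each control period).
- capture(name): name is "scene" or "top" or "wrist"; returns the picture (400x640x3 uint8, red, green, blue); there is no depth.
- calibration(name): a dict with "fx", "fy", "cx", "cy" (pixels), "R" (3x3) and "t" (3): a world point X has camera coordinates R X + t. Camera axes: x right, y down, z forward; pixel columns grow to the right and rows downward; lengths in m; the calibration is good to about 2 mm. A picture is of the moment at which its call begins: read the wrist's pose just before it. calibration takes no time and is no camera call; for the wrist camera it gives the pose at the moment of the call.
- order.close_job(): hands the job in; it is judged then, once.
The state is a dict: "time": time; "joint_pos": joint angles; "joint_velocities": joint speeds; "effort": joint torques, N m; "tool_pos": TCP position; "ee_rot": TCP orientation; "force": force on the tool from outside, world axes, zero at the start; "ft_torque": the same for the moment, N m; "gripper_width": finger opening in m; "gripper_force": force on a finger pad.
Only numpy, scipy, OpenCV 4.12 (cv2) and the standard library are available. Lean on these libraries where they do the work, as an engineer would, in place of code of your own. Each camera call takes 0.05 s, during which the arm holds its last target. There are 200 camera calls.

## Working session

There is one attempt and no reset: what is moved stays moved. The work goes in short steps, Python scripts to look and compute and a tool call to move; the robot and the scene stay as the last step left them, time stands still between calls to the robot, and variables do not carry over. Pictures are saved under pics/ and viewed, at most 13 in all, crops included, and the job is handed in when it is done.

Besides the shell and the picture viewer there is one more tool, called in YAML: its name, and indented under it one key for each argument. drive_tool: Moves the arm, as the interface text tells. Its arguments: {"type":"object","properties":{"increments":{"type":"array"},"newtons":{"type":"number"}},"required":["increments"]}

```bash
ls; mkdir -p pics; python3 - <<'E'
from workcell import bot,capture,calibration
import cv2
s=bot.get_state();print(s,bot.grip_point_offset)
for n in("scene","top"):
    cv2.imwrite(f"pics/{n}0.png",capture(n)[:,:,::-1]);print(n,calibration(n))
E
```

```text
pics
{'time': 0.0, 'joint_pos': array([ 9.95904490e-01,  2.21216288e-01,  1.52764047e+00, -2.48421987e-05,
        1.39466733e+00, -1.26104299e-01]), 'joint_velocities': array([-1.73733267e-03, -1.07179646e-03, -1.00070377e-03, -4.73384547e-05,
        7.84437604e-04,  2.02601018e-03]), 'effort': array([ 1.70390525e-03, -4.96879470e+01, -3.89412761e+01, -4.97334611e-06,
        1.07662971e-02, -2.42616056e-05]), 'tool_pos': array([0.2708177 , 0.56253511, 0.19788984]), 'ee_rot': array([-3.13967348e+00, -2.18662380e-04,  2.69280928e+00]), 'force': array([-0.34359426, -0.05080929,  0.03652057]), 'ft_torque': array([ 0.04128246,  0.05868162, -0.06477451]), 'gripper_force': 0.0, 'gripper_width': 0.0855042824001083} 0.0187
scene {'fx': 510.10862176824975, 'fy': 510.10862176824975, 'cx': 332.74240926084036, 'cy': 197.5268659370909, 'R': array([[-0.84668666,  0.53183028,  0.01668074],
       [ 0.36479716,  0.60301707, -0.70943178],
       [-0.38735608, -0.59458134, -0.70457668]]), 't': array([ 0.45053229, -0.16374153,  1.90552105])}
top {'fx': 417.8266574721939, 'fy': 417.8266574721939, 'cx': 323.0509810587586, 'cy': 201.04094905020798, 'R': array([[-0.02196571, -0.99963386, -0.01580029],
       [-0.98311299,  0.02446921, -0.18135628],
       [ 0.1816765 ,  0.01154985, -0.98329052]]), 't': array([0.02851834, 0.55288538, 1.33773142])}
```

View pics/scene0.png

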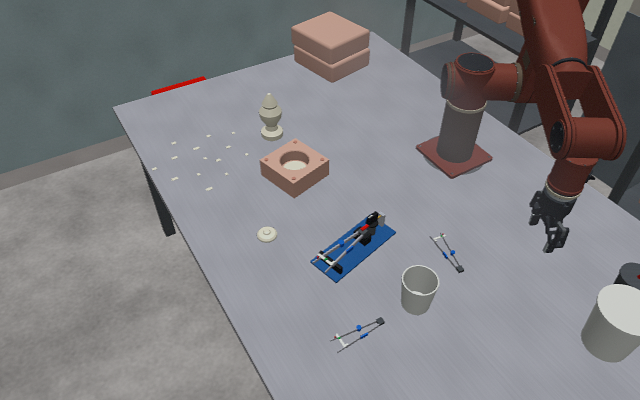

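View pics/top0.png

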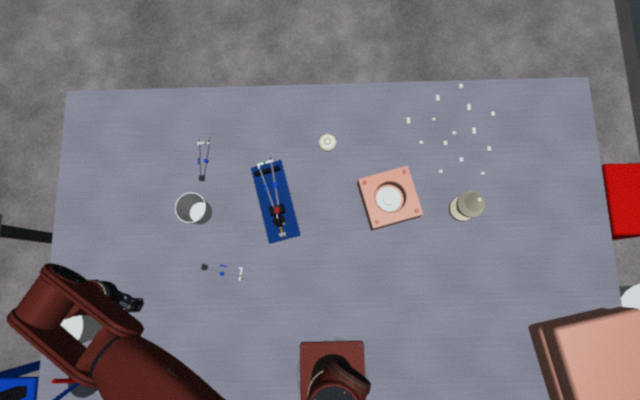

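The top view shows the dock at about (275,200), with its tips towards row 160. The mould cavity is at (390,197), the rosette at (328,142), the tub at (190,208) and the finial at (465,205). I'll enlarge the dock next.

```bash
python3 - <<'E'
import cv2,numpy as np
a=cv2.imread("pics/top0.png")[150:250,235:315];b=cv2.imread("pics/scene0.png")[200:285,300:400]
A=cv2.resize(a,None,fx=5,fy=5,interpolation=cv2.INTER_CUBIC);B=cv2.resize(b,None,fx=4,fy=4,interpolation=cv2.INTER_CUBIC)
o=np.zeros((500,800,3),np.uint8);o[:,:400]=A;o[:340,400:]=B;cv2.imwrite("pics/crop0.png",o)
E
```

```text
(no output)
```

View pics/crop0.png

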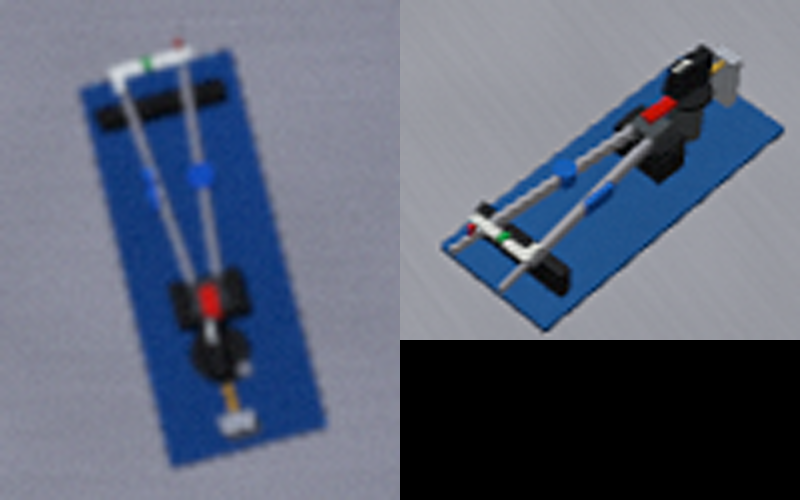

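The crop shows the plate corners at (80,88), (232,50), (325,428) and (173,466). The red tongue points from the knob (220,350) towards the tips, and the green band is at (147,63).

```bash
cat > h.py <<'E'
import numpy as np
from workcell import bot,capture,calibration
def ray(c,uv,z):
    d=c["R"].T@np.array([(uv[0]-c["cx"])/c["fx"],(uv[1]-c["cy"])/c["fy"],1]);o=-c["R"].T@c["t"]
    return o+d*(z-o[2])/d[2]
def proj(c,X):
    p=c["R"]@np.asarray(X)+c["t"];return np.array([c["fx"]*p[0]/p[2]+c["cx"],c["fy"]*p[1]/p[2]+c["cy"]])
E
python3 - <<'E'
from h import *
import cv2
c=calibration("top");P=[ray(c,(235+u/5-.4,150+v/5-.4),.008) for u,v in[(80,88),(232,50),(325,428),(173,466)]]
P=np.array(P);print(P.round(4),[np.linalg.norm(P[i]-P[i-1]).round(4) for i in range(4)])
tip=(P[0]+P[1])/2;heel=(P[2]+P[3])/2;d=tip-heel;yaw=np.arctan2(d[1],d[0]);ex=d/np.linalg.norm(d)
org=P.mean(0)+ex*.0475
print("dock",org,yaw,"knob",org-ex*.125)
def q(u,v,z):return ray(c,(235+u/5-.4,150+v/5-.4),z)
ey=np.array([-ex[1],ex[0],0])
for n,u,v,z in[("band",147,63,.056),("ptr",178,43,.056),("fixpad",151,186,.049),("movpad",201,176,.049),("tongueTip",208,285,.06),("knob",220,350,.08),("tonguebase",211,330,.06)]:
    w=q(u,v,z)-org;print(n,(w@ex).round(4),(w@ey).round(4))
print("mould top",ray(c,(390.5,196.5),.07))
s=calibration("scene");print("mould scene",ray(s,(294.5,158.5),.07))
for n,p in(("fin",(461,212)),("tub",(192,212))):print(n,ray(c,p,0))
E
```

```text
[[0.6876 0.2662 0.008 ]
 [0.7123 0.1599 0.008 ]
 [0.4459 0.0979 0.008 ]
 [0.4227 0.2008 0.008 ]] [np.float64(0.2729), np.float64(0.1091), np.float64(0.2735), np.float64(0.1055)]
dock [0.61332067 0.19224598 0.008     ] 0.23528496166072743 knob [0.49176467 0.16310596 0.008     ]
band 0.0798 0.0011
ptr 0.088 -0.0224
fixpad -0.0018 0.0187
movpad -0.0038 -0.0154
tongueTip -0.0794 -0.0034
knob -0.1268 -0.0026
tonguebase -0.1091 0.0017
mould top [ 0.55947143 -0.20581297  0.07      ]
mould scene [ 0.55898067 -0.2079888   0.07      ]
fin [ 0.51305518 -0.45362506  0.        ]
tub [0.53561839 0.46872202 0.        ]
```

```bash
cat >> h.py <<'E'
from scipy.spatial.transform import Rotation as Ro
def to(pos,yaw):
    "drive_tool numbers for one row that takes the measured pose to pos, pointing down with yaw"
    s=bot.get_state();R=Ro.from_euler("xyz",s["ee_rot"])
    T=Ro.from_euler("xyz",[np.pi,0,yaw])
    r=(R.inv()*T).as_rotvec()/2;d=R.inv().apply(np.array(pos)-s["tool_pos"])/.15
    return np.r_[r,d].round(4)
O=np.array([.6133,.1922,0]);Y=.2353
def dock(x,y,z):return O+np.array([np.cos(Y)*x-np.sin(Y)*y,np.sin(Y)*x+np.cos(Y)*y,z])
E
python3 -c "
from h import *
print(dock(-.125,0,.2),to(dock(-.125,0,.22),3.227))"
```

```text
[0.49174444 0.16305816 0.2       ] [-8.0000e-04 -4.0000e-04 -2.6710e-01 -2.4826e+00 -1.7610e+00 -1.4420e-01]
```

drive_tool:
  increments:
    - [0,0,0,-0.28,-0.2,-0.02,1]
    - [0,0,0,-0.56,-0.4,-0.03,1]
    - [0,0,0,-0.83,-0.587,-0.048,1]

```text
time: 0.48
tool_pos: [0.3453, 0.4281, 0.2056]
ee_rot: [-3.141, -0.0, 2.693]
force: [0.9, 0.1, 0.6]
gripper_width: 0.0851
gripper_force: 0.0
```

drive_tool:
  increments:
    - [0,0,0,-0.28,-0.2,-0.02,1]
    - [0,0,0,-0.56,-0.4,-0.03,1]
    - [0,0,0,-0.83,-0.587,-0.048,1]

```text
time: 0.85
tool_pos: [0.4194, 0.2947, 0.213]
ee_rot: [-3.141, -0.0, 2.693]
force: [-0.0, 0.2, -1.3]
gripper_width: 0.0856
gripper_force: 0.0
```

drive_tool:
  increments:
    - [0,0,-0.07,-0.28,-0.2,-0.02,1]
    - [0,0,-0.14,-0.56,-0.4,-0.03,1]
    - [0,0,-0.2,-0.7,-0.5,-0.048,1]
    - [0,0,-0.267,-0.82,-0.587,-0.048,1]
    - [0,0,-0.267,-0.82,-0.587,-0.048,1]

```text
time: 1.48
tool_pos: [0.4919, 0.1625, 0.2201]
ee_rot: [-3.141, -0.001, -3.059]
force: [-0.0, 0.1, -0.3]
gripper_width: 0.0854
gripper_force: 0.0
```

```bash
python3 - <<'E'
from h import *
import cv2
print(bot.get_state()["time"],bot.get_state()["tool_pos"],bot.get_state()["ee_rot"])
c=calibration("wrist");im=capture("wrist");np.save("w1.npy",c,allow_pickle=True);print(c)
cv2.imwrite("pics/w1.png",im[:,:,::-1])
for n,X in(("knob",dock(-.125,0,.089)),("tonguetip",dock(-.08,0,.06)),("org",dock(0,0,.035))):print(n,proj(c,X))
E
```

```text
1.475 [0.49194828 0.16249101 0.22013953] [-3.14140177e+00 -8.64014021e-04 -3.05925836e+00]
{'fx': 276.44853941233663, 'fy': 276.44853941233663, 'cx': 316.99481108130277, 'cy': 197.60040883311268, 'R': array([[-8.20108699e-02,  9.96631435e-01,  2.61351499e-05],
       [ 9.54371558e-01,  7.85258313e-02,  2.88112170e-01],
       [ 2.87139593e-01,  2.36532723e-02, -9.57596667e-01]]), 't': array([-0.12209895, -0.5259213 ,  0.25270178])}
knob [317.06900054 181.52987738]
tonguetip [322.43588916 210.17645421]
org [330.24027387 256.07364032]
```

View pics/w1.png

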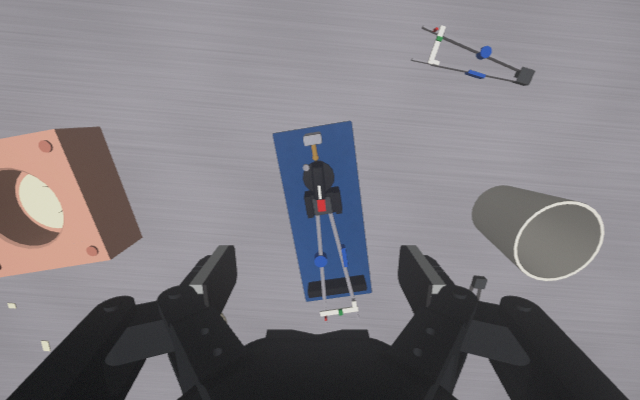

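In the wrist view the knob is at about (318,178) against a predicted (317,181), so they agree. The red tongue is at (321,206). I'll zoom in to get the knob angle.

```bash
python3 - <<'E'
import cv2
a=cv2.imread("pics/w1.png")[110:325,265:385]
a=a[:110,15:95]
cv2.imwrite("pics/w1c.png",cv2.resize(a,None,fx=5,fy=5,interpolation=cv2.INTER_CUBIC))
from h import *
c=np.load("w1.npy",allow_pickle=True).item()
for k in(0,.1,.2,.3):
  for r,z in((.02,.089),(-.02,.089),(.045,.06),(.03,.06)):
    u=proj(c,dock(-.125+r*np.cos(k),-r*np.sin(k),z));print(k,r,((u-[280,110]+.4)*5).round(0),end=' ')
  print()
E
```

```text
0 0.02 [201. 443.] 0 -0.02 [174. 273.] 0 0.045 [214. 503.] 0 0.03 [205. 447.] 
0.1 0.02 [192. 444.] 0.1 -0.02 [183. 272.] 0.1 0.045 [197. 505.] 0.1 0.03 [194. 449.] 
0.2 0.02 [183. 444.] 0.2 -0.02 [192. 272.] 0.2 0.045 [179. 505.] 0.2 0.03 [182. 449.] 
0.3 0.02 [175. 443.] 0.3 -0.02 [201. 273.] 0.3 0.045 [162. 503.] 0.3 0.03 [170. 448.]
```

View pics/w1c.png

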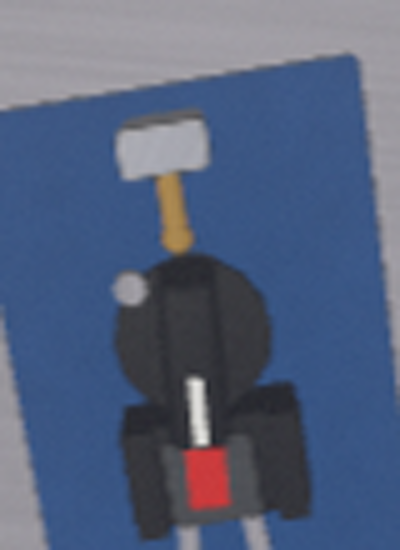

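```bash
python3 -c "
from h import *
print(to(dock(-.125,0,.0675),3.347))"
```

```text
[ 2.0000e-04 -5.0000e-04 -6.1900e-02 -2.4000e-03 -2.3000e-03  1.0175e+00]
```

drive_tool:
  increments:
    - [0,0,-0.03,0,0,0.3,1]
    - [0,0,-0.062,-0.002,-0.002,0.6,1]
    - [0,0,-0.062,-0.002,-0.002,0.85,1]
    - [0,0,-0.062,-0.002,-0.002,1.0,1]
    - [0,0,-0.062,-0.002,-0.002,1.0,1]

```text
time: 2.15
tool_pos: [0.4894, 0.164, 0.0684]
ee_rot: [3.141, -0.005, -2.933]
force: [-0.5, 0.4, -0.3]
gripper_width: 0.0856
gripper_force: 0.0
```

drive_tool:
  increments:
    - [0,0,0,0,0,0.02,-0.3]
    - [0,0,0,0,0,0.02,-0.8]
    - [0,0,0,0,0,0.02,-1]
    - [0,0,0,0,0,0.02,-1]
    - [0,0,0,0,0,0.02,-1]
    - [0,0,0,0,0,0.02,-1]
  newtons: 40

```text
time: 2.9
tool_pos: [0.4921, 0.1634, 0.0677]
ee_rot: [-3.142, 0.0, -2.932]
force: [0.8, 0.1, 0.3]
gripper_width: 0.0002
gripper_force: 0.0
```

```bash
python3 - <<'E'
from h import *
import cv2
a=capture("wrist")[:,:,::-1][100:400,200:440];b=capture("scene")[:,:,::-1][150:290,290:430]
o=np.zeros((600,800,3),np.uint8);o[:500,:400]=cv2.resize(a,(400,500));o[:400,400:]=cv2.resize(b,(400,400),interpolation=cv2.INTER_CUBIC)
cv2.imwrite("pics/w2.png",o);print(bot.get_state()["gripper_width"])
E
```

```text
-0.00012440865435780013
```

View pics/w2.png

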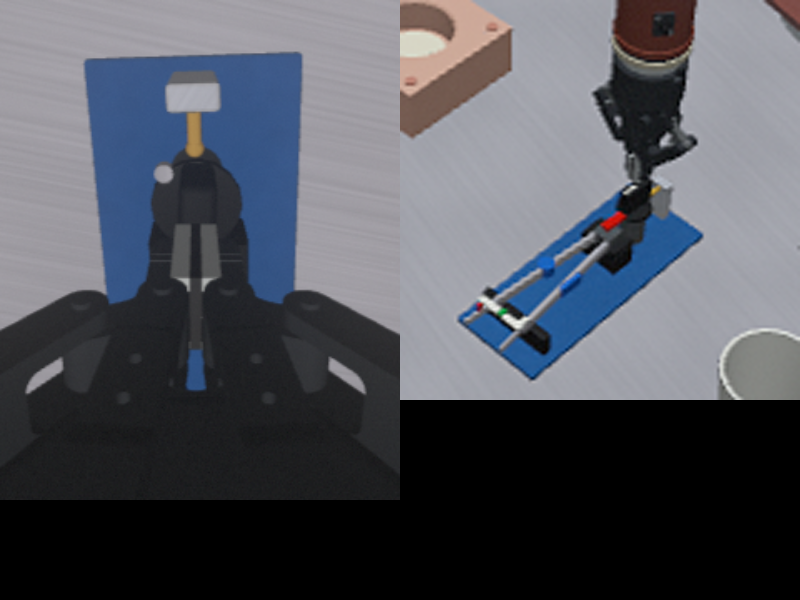

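The fingers closed just above the knob bar: in the scene crop the fingertips are at about (635,178), and the bar top is just below them. I'll check the heights.

```bash
python3 - <<'E'
from h import *
s=calibration("scene");w=calibration("wrist");st=bot.get_state();p=st["tool_pos"];print(p)
for z in(.0577,.0677,.08,.089,.1,.11):
    q=[p[0],p[1],z]
    for n,c,f in(("scene",s,lambda u:(400+(u[0]-290)/.35,(u[1]-150)/.35)),("wrist",w,lambda u:((u[0]-200)*400/240,(u[1]-100)*500/300))):
        print(z,n,np.round(f(proj(c,q))),end=' ')
    print()
E
```

```text
[0.49201917 0.16338763 0.06755745]
0.0577 scene [635. 204.] 0.0577 wrist [194. 202.] 
0.0677 scene [635. 197.] 0.0677 wrist [194. 211.] 
0.08 scene [636. 189.] 0.08 wrist [194. 224.] 
0.089 scene [637. 184.] 0.089 wrist [194. 234.] 
0.1 scene [638. 177.] 0.1 wrist [194. 249.] 
0.11 scene [638. 170.] 0.11 wrist [194. 263.]
```

```bash
python3 - <<'E'
from h import *
w=calibration("wrist");f=lambda u:((u[0]-200)/.6,(u[1]-100)/.6)
for y in(.055,-.055):print(np.round(f(proj(w,dock(-.185,y,.008)))))
for k in(.02,-.02):print("bar",np.round(f(proj(w,dock(-.125+k,0,.089)))))
print("cam",-w["R"].T@w["t"])
c=np.load("w1.npy",allow_pickle=True).item()
for x in(-.185,.09):
  for y in(.055,-.055):print(np.round(proj(c,dock(x,y,.008)),1))
print("cam",-c["R"].T@c["t"])
E
```

```text
[302.  47.]
[79. 53.]
bar [195. 282.]
bar [191. 181.]
cam [0.42064232 0.14868249 0.24089643]
[350.8 118.3]
[270.3 131.1]
[370.7 292.4]
[303.9 301.2]
cam [0.41935021 0.15700884 0.3935139 ]
```

The bar passed under the shut fingers, so the tips are at least 21 mm higher than the reported TCP. Going down 20 mm with the fingers open is therefore safe.

drive_tool:
  increments:
    - [0,0,0,0,0,0,0]
    - [0,0,0,0,0,0,0]
    - [0,0,0,0,0,0.04,0]
    - [0,0,0,0,0,0.08,0]
    - [0,0,0,0,0,0.13,0]
    - [0,0,0,0,0,0.13,0]
  newtons: 40

```text
time: 3.75
tool_pos: [0.4911, 0.1633, 0.047]
ee_rot: [3.141, -0.002, -2.932]
force: [0.1, -1.4, 0.6]
gripper_width: 0.0427
gripper_force: 0.0
```

drive_tool:
  increments:
    - [0,0,0,0,0,0,-0.5]
    - [0,0,0,0,0,0,-0.7]
    - [0,0,0,0,0,0,-0.9]
    - [0,0,0,0,0,0,-0.9]
    - [0,0,0,0,0,0,-0.9]

```text
time: 4.38
tool_pos: [0.4922, 0.1637, 0.0484]
ee_rot: [3.141, 0.0, -2.932]
force: [-3.3, 1.3, 3.6]
gripper_width: 0.0125
gripper_force: 40.9
```

drive_tool:
  increments:
    - [0,0,0.06,0,0,0,-0.9]
    - [0,0,0.12,0,0,0,-0.9]
    - [0,0,0.18,0,0,0,-0.9]
    - [0,0,0.24,0,0,0,-0.9]
    - [0,0,0.3,0,0,0,-0.9]
    - [0,0,0.36,0,0,0,-0.9]
    - [0,0,0.42,0,0,0,-0.9]
    - [0,0,0.48,0,0,0,-0.9]
    - [0,0,0.54,0,0,0,-0.9]
    - [0,0,0.6,0,0,0,-0.9]
    - [0,0,0.66,0,0,0,-0.9]
    - [0,0,0.71,0,0,0,-0.9]
    - [0,0,0.71,0,0,0,-0.9]
    - [0,0,0.71,0,0,0,-0.9]
  newtons: 50

```text
time: 6.12
tool_pos: [0.4931, 0.1652, 0.0486]
ee_rot: [3.138, -0.002, 1.93]
force: [1.4, 8.7, 0.8]
gripper_width: 0.0121
gripper_force: 51.6
```

```bash
python3 - <<'E'
from h import *
import cv2
s=bot.get_state();print(s["force"],s["ft_torque"],s["joint_pos"])
c=calibration("wrist");a=capture("wrist")[:,:,::-1]
b=capture("scene")[:,:,::-1][180:290,300:410]
o=np.zeros((400,800,3),np.uint8);o[:,:400]=cv2.resize(a[50:350,170:470],(400,400));o[:,400:]=cv2.resize(b,(400,400),interpolation=cv2.INTER_CUBIC)
cv2.imwrite("pics/w3.png",o)
E
```

```text
[1.40977211 8.69166536 0.82492671] [ 1.4090144  -0.212003    0.00591697] [ 0.16966343  0.13259667  1.92889282  0.00314706  1.07703352 -0.19140878]
```

View pics/w3.png

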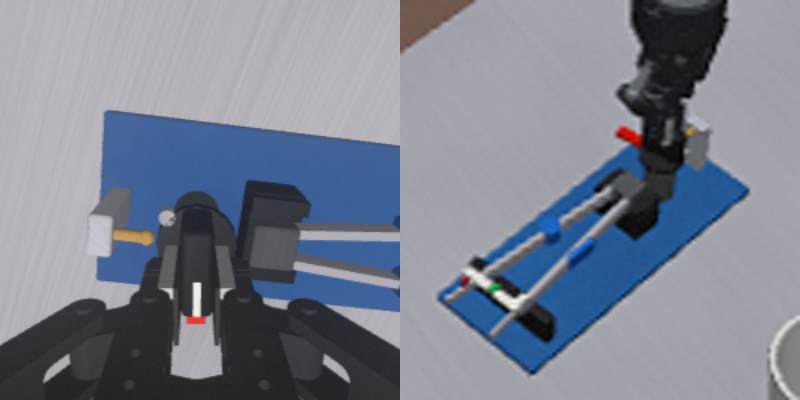

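The latch is open: in the left crop the red tongue at (197,320) points to -y, clear of the heel. Next I release and lift.

drive_tool:
  increments:
    - [0,0,0,0,0,0,-0.6]
    - [0,0,0,0,0,0,-0.2]
    - [0,0,0,0,0,0,0]
    - [0,0,0,0,0,0,0]
    - [0,0,0,0,0,-0.2,0]
    - [0,0,0,0,0,-0.5,0.3]
    - [0,0,0,0,0,-0.8,0.6]
    - [0,0,0,0,0,-0.8,0.6]

```text
time: 7.22
tool_pos: [0.4952, 0.1639, 0.1728]
ee_rot: [3.133, 0.002, 1.931]
force: [0.3, 0.4, 0.1]
gripper_width: 0.0685
gripper_force: 0.0
```

```bash
python3 - <<'E'
from h import *
print(to(dock(-.005,-.0015,.15),.2353))
E
```

```text
[ 0.004  -0.0029  0.8477 -0.1059  0.7676  0.1591]
```

drive_tool:
  increments:
    - [0,0,0.09,0,0.1,0,0.6]
    - [0,0,0.18,-0.02,0.2,0,0.6]
    - [0,0,0.27,-0.04,0.3,0,0.6]
    - [0,0,0.36,-0.06,0.4,0,0.6]
    - [0,0,0.45,-0.08,0.5,0,0.6]
    - [0,0,0.54,-0.1,0.6,0,0.6]
    - [0,0,0.63,-0.106,0.7,0,0.6]
    - [0,0,0.72,-0.106,0.768,0.05,0.6]
    - [0.002,-0.001,0.8,-0.106,0.768,0.1,0.6]
    - [0.004,-0.003,0.848,-0.106,0.768,0.159,0.6]
    - [0.004,-0.003,0.848,-0.106,0.768,0.159,0.6]

```text
time: 8.6
tool_pos: [0.6041, 0.1888, 0.1418]
ee_rot: [-3.141, 0.013, 0.236]
force: [-0.5, -0.4, 0.3]
gripper_width: 0.0685
gripper_force: 0.0
```

```bash
python3 - <<'E'
from h import *
import cv2
s=bot.get_state();print(s["tool_pos"],s["ee_rot"])
c=calibration("wrist");np.save("w4.npy",c,allow_pickle=True);a=capture("wrist")[:,:,::-1]
b=capture("scene")[:,:,::-1];cv2.imwrite("pics/s4.png",b);cv2.imwrite("pics/w4full.png",a)
o=np.zeros((500,800,3),np.uint8);o[:,:500]=cv2.resize(a[0:330,155:485],(500,500));o[:300,500:]=cv2.resize(b[150:280,300:430],(300,300),interpolation=cv2.INTER_CUBIC)
cv2.imwrite("pics/w4.png",o)
def f(u):return ((u-[155,0])*500/330).round(0)
for n,X in(("knob",dock(-.125,0,.089)),("ptr",dock(.087,-.023,.056)),("fix",dock(-.005,.0215,.049)),("mov",dock(-.005,-.0245,.049)),("heel",dock(-.09,0,.042)),("c1",dock(.09,.055,.008)),("c2",dock(.09,-.055,.008)),("c3",dock(-.185,-.055,.008)),("tcp",s["tool_pos"])):print(n,f(proj(c,X)))
E
```

```text
[0.60408888 0.18875793 0.14176974] [-3.14077813  0.01278333  0.23560759]
knob [244. 477.]
ptr [284. 130.]
fix [212. 282.]
mov [282. 282.]
heel [245. 392.]
c1 [164. 131.]
c2 [325. 131.]
c3 [307. 468.]
tcp [246. 346.]
```

View pics/w4.png

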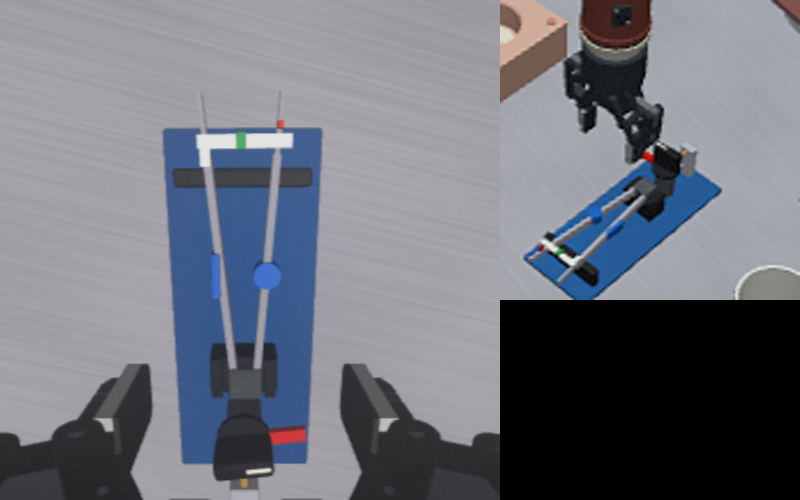

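```bash
python3 - <<'E'
from h import *
c=np.load("w4.npy",allow_pickle=True).item();s=calibration("scene");p=bot.get_state()["tool_pos"]
ex=np.array([np.cos(Y),np.sin(Y),0]);ey=np.array([-np.sin(Y),np.cos(Y),0])
for dz in(0,.01,.02,.03,.04):
    X=p+ex*.011+ey*.034+[0,0,dz];Z=p-ex*.011+ey*.034+[0,0,dz]
    print(dz,((proj(c,X)-[155,0])*500/330).round(0),((proj(c,p+ex*.011-ey*.034+[0,0,dz])-[155,0])*500/330).round(0),"scene",((proj(s,X)-[300,150])*300/130+[500,0]).round(0),((proj(s,X-2*.034*ey)-[300,150])*300/130+[500,0]).round(0))
E
```

```text
0 [168. 323.] [325. 323.] scene [623. 185.] [583. 156.]
0.01 [164. 331.] [329. 331.] scene [623. 179.] [583. 150.]
0.02 [159. 341.] [334. 341.] scene [624. 174.] [583. 145.]
0.03 [154. 351.] [339. 352.] scene [624. 168.] [583. 139.]
0.04 [148. 364.] [346. 364.] scene [624. 163.] [584. 134.]
```

```bash
python3 -c "
from h import *
print(to(dock(-.002,-.0008,.01),.2353))"
```

```text
[-4.000e-04  5.100e-03  7.000e-04  5.440e-02 -1.900e-03  8.891e-01]
```

drive_tool:
  increments:
    - [0,0.005,0,0.05,-0.002,0.2,0.6]
    - [0,0.005,0,0.054,-0.002,0.45,0.6]
    - [0,0.005,0,0.054,-0.002,0.65,0.6]
    - [0,0.005,0,0.054,-0.002,0.8,0.6]
    - [0,0.005,0,0.054,-0.002,0.889,0.6]
    - [0,0.005,0,0.054,-0.002,0.889,0.6]

```text
time: 9.45
tool_pos: [0.6115, 0.191, 0.0101]
ee_rot: [-3.141, 0.0, 0.235]
force: [0.1, -0.7, -0.3]
gripper_width: 0.0684
gripper_force: 0.0
```

```bash
python3 - <<'E'
from h import *
import cv2
print(to(dock(-.002,-.0008,-.01),.2353))
a=capture("wrist")[:,:,::-1]
b=capture("scene")[:,:,::-1]
o=np.zeros((500,800,3),np.uint8);o[:,:500]=cv2.resize(a[0:400,120:520],(500,500));o[:300,500:]=cv2.resize(b[180:280,300:400],(300,300),interpolation=cv2.INTER_CUBIC)
cv2.imwrite("pics/w5.png",o)
E
```

```text
[-4.000e-04  2.000e-04  1.000e-04  5.000e-04  3.000e-04  1.339e-01]
```

View pics/w5.png

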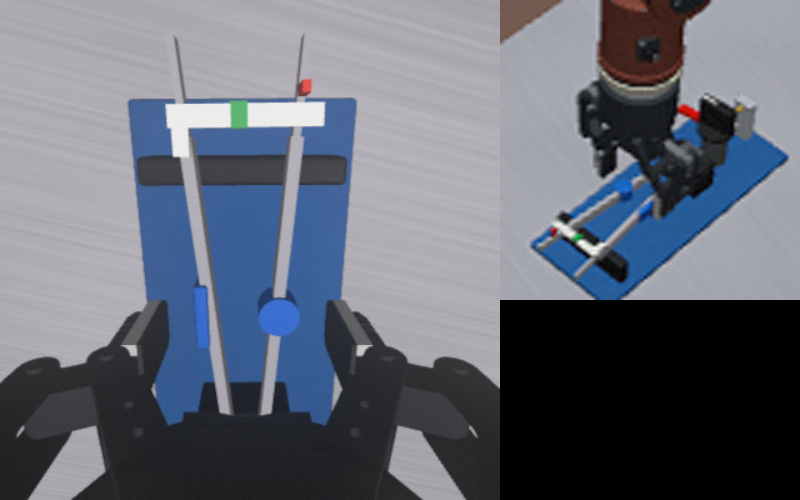

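Both fingers straddle the grips, centred at columns 246.5 and 247. The grips sit about 4 mm ahead in x, so I shift forward, go down and close lightly.

drive_tool:
  increments:
    - [0,0,0,0.015,0,0.05,0.6]
    - [0,0,0,0.027,0,0.1,0.6]
    - [0,0,0,0.027,0,0.134,0.6]
    - [0,0,0,0.027,0,0.134,0.4]
    - [0,0,0,0.027,0,0.134,0.2]
    - [0,0,0,0.027,0,0.134,0.1]
    - [0,0,0,0.027,0,0.134,0.04]
    - [0,0,0,0.027,0,0.134,0.0]
    - [0,0,0,0.027,0,0.134,-0.04]
    - [0,0,0,0.027,0,0.134,-0.04]
  newtons: 25

```text
time: 10.8
tool_pos: [0.6169, 0.1926, -0.0082]
ee_rot: [-3.141, -0.003, 0.235]
force: [-0.8, 1.7, 5.5]
gripper_width: 0.041
gripper_force: 8.5
```

drive_tool:
  increments:
    - [0,0,0,0,0,-0.02,-0.05]
    - [0,0,0,0,0,-0.05,-0.05]
    - [0,0,0,0,0,-0.1,-0.05]
    - [0,0,0,0,0,-0.18,-0.05]
    - [0,0,0,0,0,-0.28,-0.05]
    - [0,0,0,0,0,-0.4,-0.05]
    - [0,0,0,0,0,-0.5,-0.05]
    - [0,0,0,0,0,-0.6,-0.05]
    - [0,0,0,0,0,-0.66,-0.05]
    - [0,0,0,0,0,-0.66,-0.05]

```text
time: 12.05
tool_pos: [0.6166, 0.1921, 0.0908]
ee_rot: [-3.141, -0.003, 0.235]
force: [0.5, 0.4, -0.8]
gripper_width: 0.0407
gripper_force: 6.3
```

```bash
python3 - <<'E'
from h import *
import cv2
print(bot.get_state()["tool_pos"],bot.get_state()["force"])
a=capture("wrist")[:,:,::-1]
b=capture("scene")[:,:,::-1]
o=np.zeros((500,800,3),np.uint8);o[:,:500]=cv2.resize(a[0:400,120:520],(500,500));o[:300,500:]=cv2.resize(b[160:280,290:410],(300,300),interpolation=cv2.INTER_CUBIC)
cv2.imwrite("pics/w6.png",o)
E
```

```text
[0.61658268 0.19210157 0.09077258] [ 0.53667392  0.39004902 -0.81277598]
```

View pics/w6.png

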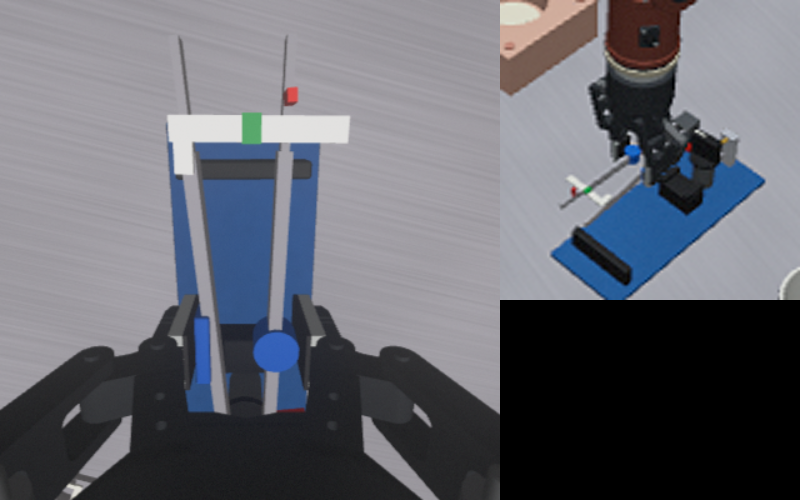

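The tweezers are lifted, with the pointer at column 291 and the band at 251, which leaves about 12.5 mm. I squeeze to about 35.2 mm, then carry them to the mould.

drive_tool:
  increments:
    - [0,0,0,0,0,0,-0.08]
    - [0,0,0,0,0,0,-0.11]
    - [0,0,0,0,0,0,-0.14]
    - [0,0,0,0,0,0,-0.176]
    - [0,0,0,0,0,0,-0.176]
    - [0,0,0,0,0,0,-0.176]

```text
time: 12.9
tool_pos: [0.616, 0.192, 0.0898]
ee_rot: [-3.141, -0.001, 0.235]
force: [-0.3, -0.8, -0.4]
gripper_width: 0.0355
gripper_force: 9.9
```

drive_tool:
  increments:
    - [0,0,0,-0.05,0.08,0,-0.176]
    - [0,0,0,-0.15,0.23,0,-0.176]
    - [0,0,0,-0.29,0.43,0,-0.176]
    - [0,0,0,-0.43,0.64,0,-0.176]
    - [0,0,0,-0.577,0.853,0,-0.176]

```text
time: 13.52
tool_pos: [0.5607, 0.0456, 0.0896]
ee_rot: [-3.141, -0.001, 0.235]
force: [0.5, -0.8, -1.5]
gripper_width: 0.0356
gripper_force: 9.9
```

drive_tool:
  increments:
    - [0,0,0,-0.14,0.21,0,-0.176]
    - [0,0,0,-0.29,0.43,0,-0.176]
    - [0,0,0,-0.43,0.64,0,-0.176]
    - [0,0,0,-0.577,0.853,0,-0.176]

```text
time: 14.02
tool_pos: [0.5061, -0.0989, 0.0895]
ee_rot: [-3.141, -0.001, 0.234]
force: [0.1, -0.8, -0.2]
gripper_width: 0.0355
gripper_force: 9.9
```

drive_tool:
  increments:
    - [0,0,0,-0.14,0.21,0,-0.176]
    - [0,0,0,-0.29,0.43,0,-0.176]
    - [0,0,0,-0.41,0.62,0,-0.176]
    - [0,0,0,-0.51,0.77,0,-0.176]
    - [0,0,0,-0.577,0.853,0,-0.176]
    - [0,0,0,-0.577,0.853,0,-0.176]

```text
time: 14.78
tool_pos: [0.4521, -0.2424, 0.0892]
ee_rot: [-3.141, -0.001, 0.233]
force: [-0.1, 0.9, -0.5]
gripper_width: 0.0351
gripper_force: 9.9
```

```bash
python3 - <<'E'
from h import *
import cv2
s=bot.get_state();print(s["tool_pos"],s["gripper_width"],to([.4545,-.242,.062],.2353))
a=capture("wrist")[:,:,::-1]
b=capture("scene")[:,:,::-1]
o=np.zeros((500,800,3),np.uint8);o[:,:500]=cv2.resize(a[0:300,170:470],(500,500),interpolation=cv2.INTER_CUBIC);o[:300,500:]=cv2.resize(b[100:240,230:370],(300,300),interpolation=cv2.INTER_CUBIC)
cv2.imwrite("pics/w7.png",o)
E
```

```text
[ 0.45207195 -0.24239554  0.08916545] 0.035070480857757914 [-0.0004 -0.0006 -0.0012  0.0162  0.0013  0.1811]
```

View pics/w7.png

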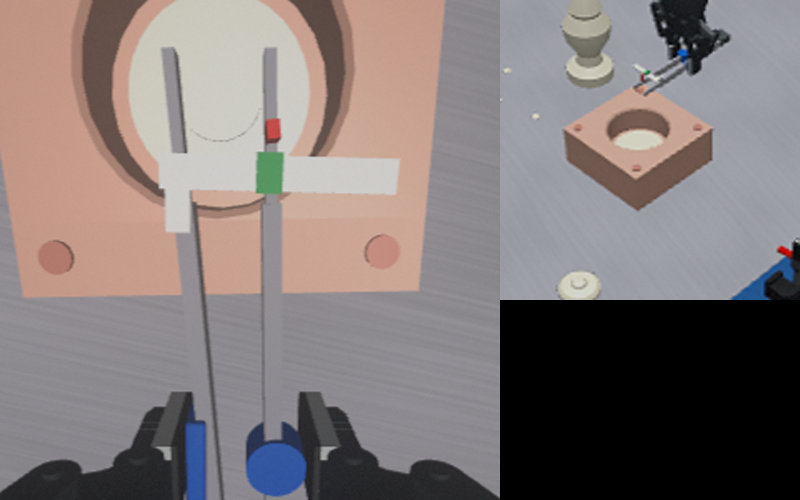

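The pointer (273,130) lines up with the band (270,172) to within 0.5 mm. I'll check where the tips are, then lower slightly.

```bash
python3 - <<'E'
from h import *
c=calibration("wrist")
for p in((170,50),(270,50)):print("tip",ray(c,(170+p[0]*.6,p[1]*.6),.139))
for p in((72,85),(355,85),(213,207)):print("rim",ray(c,(170+p[0]*.6,p[1]*.6),.07))
E
```

```text
tip [ 0.55146673 -0.19893094  0.139     ]
tip [ 0.55696174 -0.22197356  0.139     ]
rim [ 0.5465898  -0.15128862  0.07      ]
rim [ 0.57131269 -0.25492414  0.07      ]
rim [ 0.5155118  -0.21239979  0.07      ]
```

drive_tool:
  increments:
    - [0,0,0,0,0,0.03,-0.176]
    - [0,0,0,0.005,0,0.07,-0.176]
    - [0,0,0,0.01,0,0.11,-0.176]
    - [0,0,0,0.015,0,0.15,-0.176]
    - [0,0,0,0.016,0,0.18,-0.176]
    - [0,0,0,0.016,0,0.18,-0.176]
    - [0,0,0,0.016,0,0.18,-0.176]
    - [0,0,0,0.016,0,0.18,-0.176]

```text
time: 15.88
tool_pos: [0.4553, -0.2414, 0.0625]
ee_rot: [-3.141, -0.002, 0.235]
force: [0.0, 0.0, -1.0]
gripper_width: 0.0352
gripper_force: 9.9
```

```bash
python3 - <<'E'
from h import *
import cv2
s=bot.get_state();print(s["tool_pos"],s["force"],s["gripper_width"])
a=capture("wrist")[:,:,::-1];c=calibration("wrist")
for n,p in(("cen",[.5592,-.207,.07]),):print(n,(proj(c,p)-[170,0])*1.6667)
b=capture("scene")[:,:,::-1]
o=np.zeros((500,800,3),np.uint8);o[:,:500]=cv2.resize(a[0:300,170:470],(500,500),interpolation=cv2.INTER_CUBIC);o[:300,500:]=cv2.resize(b[100:260,230:390],(300,300),interpolation=cv2.INTER_CUBIC)
cv2.imwrite("pics/w8.png",o)
E
```

```text
[ 0.45527514 -0.24135236  0.06246884] [ 0.04464564  0.02592627 -1.03923744] 0.03518259806988962
cen [217.80026285  77.47249918]
```

View pics/w8.png

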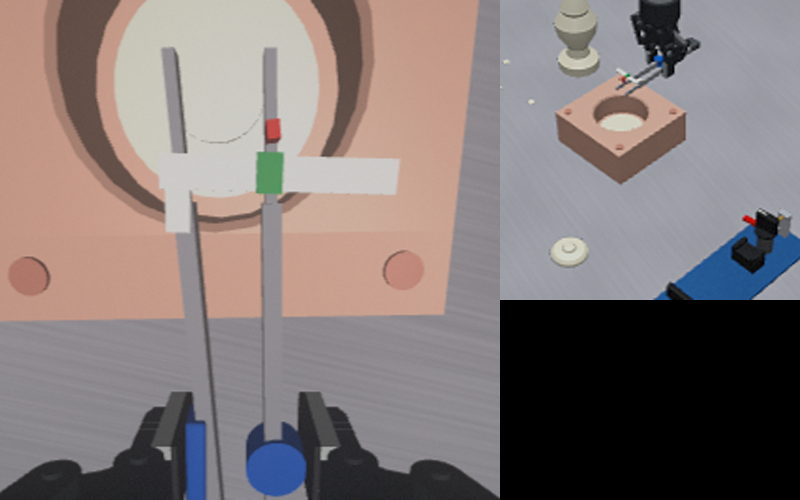

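The tips (168,50) and (270,50) are well inside the cavity mouth and clear above it. The pointer is on the band's middle, and the latch is open in the scene crop at (748,218). I hand in the job.

```bash
python3 -c "
from workcell import order
print(order.close_job())"
```

```text
the job is handed in; nothing more can be done
None
```

The job is handed in with the latch left open. The tweezers are held steady with the pointer on the green band, to within about 0.5 mm in the last pictures, and both tips over the mould's round cavity, by my estimate about 35 mm above its top face.

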